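# Lay the lunch tray from the stack

### The job

Lay the lunch tray: take the stack apart and set the steel cup, the small blue-lidded box, the large red-lidded box and the spoon each in its own printed outline on the tray, upright, centred and lined up with the outline. The boxes are full, so keep them level and set things down rather than dropping them, and leave the amber sauce bottle and the spice jar standing where they are.

Things in the scene. Friction and masses are not known exactly. Their poses are not given: they have to be found in the camera images.
- cup: Plain stainless steel drinking cup, open at the top, 52 mm in diameter (54 mm at the rim), 70 mm tall, wall 3 mm, about 90 g. At the start it stands upright on top of the stack, on the blue-lidded box. Origin at the centre of its underside, z axis up through its mouth.
- side: Small full food box with a blue lid and pale sides, 92 x 60 x 40 mm (x, y, z), straight sides, about 180 g; closed, the lid does not come off. At the start it lies on the red-lidded box, under the cup. Origin at the centre of its underside. Its x axis runs along the long side.
- rice: Large full food box with a red lid and cream sides, 150 x 66 x 46 mm (x, y, z), straight sides, about 280 g; closed, the lid does not come off. At the start it lies flat on the table at the bottom of the stack. Origin at the centre of its underside. Its x axis runs along the long side.
- spoon: Orange plastic soup spoon, 136 mm long, about 40 g, lying on the table beside the stack. Its x axis runs from the handle towards the 35 mm wide round bowl (16 mm high, flat underneath); origin at mid-length, on the underside. The handle is a straight bar along x, 13 mm wide, from 67 mm behind the origin to 36 mm in front of it, its underside 6 mm and its top 15 mm above the surface the spoon lies on.
- spot_cup: Outline for the cup: a grey disc with a dark border, 66 mm in diameter. Printed on the tray's paper liner, flat (under 1 mm thick) and fixed to the tray; origin at its centre, level with the liner's face, about 5 mm above the table. The dark green tray is fixed to the table and measures 300 x 420 mm; its rim, 16 mm high, is at least 70 mm from the outlines' centres.
- spot_side: Outline for the small box: a pale blue rectangle with a blue border, 100 x 68 mm (x, y). Printed on the tray's paper liner, flat (under 1 mm thick) and fixed to the tray; origin at its centre, level with the liner's face, about 5 mm above the table. The box may lie either way round along it.
- spot_rice: Outline for the large box: a pale pink rectangle with a red border, 158 x 74 mm (x, y). Printed on the tray's paper liner, flat (under 1 mm thick) and fixed to the tray; origin at its centre, level with the liner's face, about 5 mm above the table. The box may lie either way round along it.
- spot_spoon: Outline for the spoon: a pale yellow slot with round ends and an amber border, 160 x 42 mm (x, y). Printed on the tray's paper liner, flat (under 1 mm thick) and fixed to the tray; origin at its centre, level with the liner's face, about 5 mm above the table. The spoon may lie either way round along it. The four outlines lie two by two on the tray, about 130 and 190 mm apart, long sides along the tray's long side; any of them may be in any place.
- bottle: Amber glass sauce bottle with a red cap, 52 mm in diameter, 159 mm tall, standing beyond the stack and the spoon. To be left alone. Origin at the centre of its underside.
- jar: Brown spice jar with a green lid, 50 mm in diameter, 66 mm tall, standing on the robot's side of the stack and the spoon. To be left alone. Origin at the centre of its underside.
Mind the look-alikes: they are no part of the job. Several things have the shape of the side; the one meant has the colours described above.

How it is judged:
By the outcome, as a careful person would: the job done as asked, in the order asked, and still so for the second after the job is handed in, with the robot touching nothing.
It also fails if it takes over 122 s, if anything falls off the work surface, if the arm or the gripper's body presses on something with over 40 N, if the wrist force passes 120 N, or if a joint passes its speed limit or range.

### The arm

A 7-joint arm with a two-finger parallel gripper is mounted at the origin on the work surface. World frame = base frame: x ahead of the robot, y to its left, z up, the work surface at z = 0. Lengths are in m, angles in degrees, forces in N, time in s.
With the tool pointing down it reaches from about 0.425 to 0.925 m from the base axis. Payload 6.8 kg.
Tool frame: the origin (TCP) lies between the finger pads; the fingertips stand 14 mm ahead of it and the grasp point (between the pads) lies 5 mm behind it; z points along the fingers, y is the line along which they close (so a half turn about z gives the same grasp; the last joint's range is limited). The gripper opens to 88 mm and grips with 3 to 60 N. Pads are 20 mm wide; open, the fingers measure 115 mm over their backs; the gripper's body (75 mm by 178 mm) begins 61 mm behind the grasp point.
Start: joints at [-70.078, 27.33, 1.283, 89.118, -0.659, 63.558, -4.761], TCP at [0.297, 0.606, 0.237] pointing down, gripper open.
Joint ranges: [-169.35, 169.35], [-19.33, 120.38], [-80.79, 83.38], [13.8, 139.57], [-78.32, 258.32], [9.67, 109.79], [-169.56, 169.56]. Speed limits (degrees/s): [136.94, 136.94, 180, 180, 180, 180, 180].

### API

Orientations are given as a 3x3 rotation matrix whose columns are the frame's x, y, z axes.
In Python, from station import manip gives the robot as it stands. The module is installed in compiled form; this text tells all that it offers.
- The arm moves only by the tool step_arm, never from a script. Its argument "deltas" is a list of rows, each a list of 5 numbers: the opening, from 0 (shut) to 1 (fully open), then the shift along the tool's x, y, z in m, then the turn about the tool's z in degrees. A call has 1 to 10 rows; each row is the pose to reach, as a shift and turn from the pose commanded when the call began, along the tool's axes at that moment; what a row does not reach only later rows make up. A row lasts 1/8 s, in which the tool goes at most 62.5 mm and 10.7 degrees, less where a joint would pass 70% of its speed; a pose out of reach is approached as far as the arm can. A call with a gripper value outside its range is refused whole. The fingers move at their own pace and stop on an object; "grip_force" is the grip in N (left out, the last holds). Time passes only in rows, so rows that repeat a pose let the fingers close. It gives the time, the measured TCP pose, the force, the opening and the grip force at its end, in the units of the state.
- manip.observe(): the state, without advancing time (a new reading comes with each control period).
- manip.grab_frame(name): name is "scene" or "top"; returns a dict with "color" (400x640x3 uint8, red, green, blue), "K" (3x3 intrinsics, pixels), "R" (3x3) and "t" (3): a world point X has camera coordinates R X + t. Camera axes: x right, y down, z forward; pixel columns grow to the right and rows downward; lengths in m; the calibration is good to about 2 mm. A picture is of the moment at which its call begins. There is no depth.
- manip.job_done(): hands the job in; it is judged then, once.
The state is a dict: "t": time; "q": joint angles; "joint_velocities": joint speeds; "effort": joint torques, N m; "ee_pos": TCP position; "tcp_rot": TCP orientation; "contact_force": force on the tool from outside, world axes, zero at the start; "moment": the same for the moment, N m; "finger_gap": finger opening in m; "finger_force": force on a finger pad.
Only numpy, scipy, OpenCV 4.12 (cv2) and the standard library are available. Lean on these libraries where they do the work, as an engineer would, in place of code of your own. Each camera call takes 0.05 s, during which the arm holds its last target. There are 200 camera calls.

## Working session

There is one attempt and no reset: what is moved stays moved. The work goes in short steps, Python scripts to look and compute and a tool call to move; the robot and the scene stay as the last step left them, time stands still between calls to the robot, and variables do not carry over. Pictures are saved under pics/ and viewed, at most 14 in all, crops included, and the job is handed in when it is done.

Besides the shell and the picture viewer there is one more tool, called after "Request:" as a command line: name --pt "numbers of a row" for each row, then --argument value for the rest. step_arm: Moves the arm, as the interface text tells. Its arguments: {"type":"object","properties":{"deltas":{"type":"array","items":{"type":"array","items":{"type":"number"}}},"grip_force":{"type":"number"}},"required":["deltas"]}

```bash
mkdir -p pics
python3 - <<'E'
from station import manip
import cv2,numpy as np
for n in("scene","top"):
    f=manip.grab_frame(n); cv2.imwrite(f"pics/{n}0.png",f["color"][:,:,::-1]); print(n,f["K"].round(1).tolist(),f["R"].round(3).tolist(),f["t"].round(3).tolist())
s=manip.observe();print(s["t"],s["ee_pos"],np.round(s["tcp_rot"],3).tolist(),s["finger_gap"])
E
```

```text
scene [[385.5, 0.0, 314.8], [0.0, 385.5, 202.0], [0.0, 0.0, 1.0]] [[0.229, 0.973, -0.007], [0.795, -0.191, -0.576], [-0.562, 0.126, -0.817]] [-0.165, -0.383, 1.163]
top [[400.1, 0.0, 314.6], [0.0, 400.1, 197.9], [0.0, 0.0, 1.0]] [[0.005, -1.0, 0.022], [-0.998, -0.007, -0.056], [0.056, -0.022, -0.998]] [0.026, 0.526, 1.041]
0.1 [0.29690093 0.60564343 0.23581566] [[-0.898, 0.44, -0.001], [0.44, 0.898, -0.001], [-0.0, -0.002, -1.0]] 0.08768091374399485
```

View pics/scene0.png

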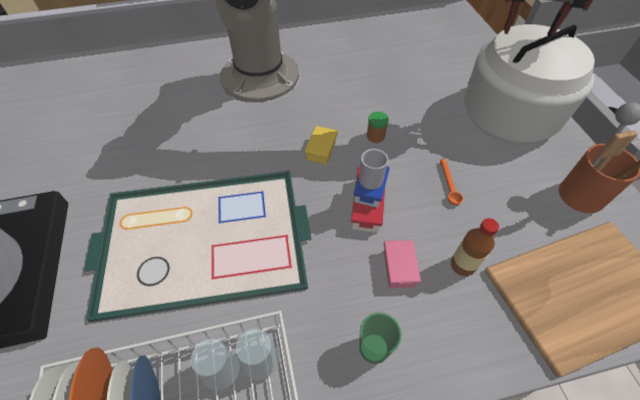

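View pics/top0.png

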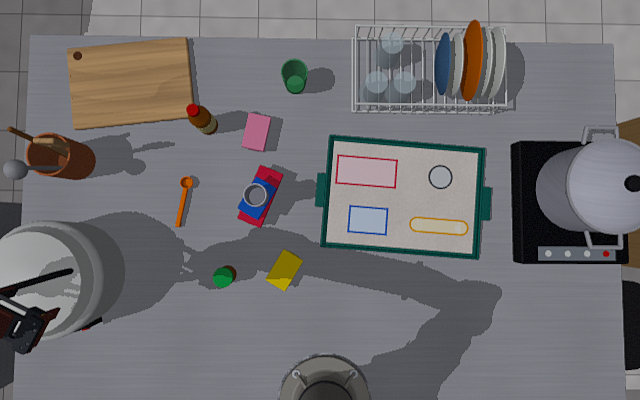

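The pictures show the stack (cup, blue box, red box) at top-view (255,195), spoon at (183,202), bottle (200,115) and jar (224,276). The tray outlines in the same view are: red (366,171), blue (368,220), yellow (438,226) and cup (440,177). Loose pink and yellow boxes are decoys.

```bash
cat > h.py <<'E'
from station import manip
import cv2,numpy as np
def grab(n):
    f=manip.grab_frame(n); f["hsv"]=cv2.cvtColor(f["color"],cv2.COLOR_RGB2HSV); return f
def proj(f,X):
    c=np.asarray(X)@f["R"].T+f["t"]; p=c@f["K"].T; return p[...,:2]/p[...,2:]
def cast(f,uv,z):
    uv=np.atleast_2d(uv).astype(float); d=np.c_[uv,np.ones(len(uv))]@np.linalg.inv(f["K"]).T@f["R"]
    C=-f["R"].T@f["t"]; return (C+d*((z-C[2])/d[:,2])[:,None])[:,:2]
def mask(f,lo,hi,roi):
    h=f["hsv"].copy(); h[...,0]=(h[...,0].astype(int)-lo[0])%180
    m=cv2.inRange(h,(0,lo[1],lo[2]),((hi[0]-lo[0])%180,hi[1],hi[2])); r=np.zeros_like(m); x0,y0,x1,y1=roi; r[y0:y1,x0:x1]=m[y0:y1,x0:x1]; return r
def big(m):
    return max(cv2.findContours(m,cv2.RETR_EXTERNAL,cv2.CHAIN_APPROX_NONE)[0],key=lambda c:cv2.contourArea(cv2.convexHull(c)))[:,0]
def rect(f,c,z):
    """min-area rectangle on plane z: centre mm, (long,short) mm, yaw of long side"""
    (x,y),(w,h),a=cv2.minAreaRect((cast(f,c,z)*1000).astype(np.float32))
    if w<h: w,h,a=h,w,a+90
    return np.round([x,y,w,h,(a+90)%180-90],1)
def roi(f,X,r):
    u,v=proj(f,X); return [max(0,int(u-r)),max(0,int(v-r)),int(u+r),int(v+r)]
RED=((165,90,60),(8,255,255));BLUE=((100,110,40),(128,255,255));YEL=((12,90,100),(32,255,255));ORG=((4,150,90),(18,255,255));GRN=((40,80,40),(85,255,255))
def go(x,y,z,yaw=None):
    """tool-frame deltas (m, deg) from measured pose to world TCP target; yaw = world angle of tool y axis"""
    s=manip.observe();R=np.array(s["tcp_rot"]);d=R.T@(np.array([x,y,z])-s["ee_pos"])
    cur=np.degrees(np.arctan2(R[1,1],R[0,1])); t=0 if yaw is None else -((yaw-cur+90)%180-90)
    print("t",round(s["t"],2),"pos",np.round(s["ee_pos"],4),"yawY",round(cur,1),"q7",round(s["q"][6],1),"gap",round(s["finger_gap"],4),"d",np.round(d,4),"turn",round(t,1))
E
python3 - <<'E'
from h import *
T=grab("top");S=grab("scene")
tr={"rice":(366,171,RED,48),"side":(368,220,BLUE,36),"spoon":(438,226,YEL,45),"cup":(440,177,((0,0,0),(179,255,95)),22)}
for k,(u,v,c,r) in tr.items():
    X=np.r_[cast(T,(u,v),.005)[0],.005]
    for f in(T,S):
        m=mask(f,c[0],c[1],roi(f,X,r)); C=big(m); print(k,rect(f,C,.005))
for k,(u,v,c,r,z) in {"spoon":(183,202,ORG,40,.012),"side":(258,197,BLUE,40,.086),"rice":(258,197,RED,45,.046)}.items():
    X=np.r_[cast(T,(u,v),z)[0],z]
    for f in(T,S):
        C=big(mask(f,c[0],c[1],roi(f,X,r))); print(k,rect(f,C,z))
for u,v,z in((194,109,.159),(224,276,.066),(255,195,.156)): print(cast(T,(u,v),z).round(3))
# cup rim crop, and gripper crop
x0,y0,x1,y1=215,145,305,245
a=cv2.resize(T["color"][150:240,215:305,::-1],(400,400),interpolation=2)
u,v=proj(S,[*cast(T,(255,195),.156)[0],.13]).astype(int);b=cv2.resize(S["color"][v-60:v+60,u-60:u+60,::-1],(400,400),interpolation=2);print(u,v)
cv2.imwrite("pics/stack.png",np.hstack([a,b]))
E
```

```text
rice [ 599.8 -108.8  163.2   78.7   85.6]
rice [ 600.6 -109.7  161.1   78.1   85.7]
side [ 469.1 -112.1  104.9   71.8   85.4]
side [ 467.3 -156.4   69.6   15.4   -5.1]
spoon [ 454.3 -302.3  159.5   41.8   85.5]
spoon [ 455.8 -305.1  158.1   41.2   85.6]
cup [ 585.9 -308.4   63.6   62.2   26.2]
cup [ 5.873e+02 -2.912e+02  6.010e+01  2.420e+01  1.000e-01]
spoon [515.5 372.1 133.2  32.4  -5. ]
spoon [517.8 377.1 128.9  31.9 -13.6]
side [521.6 172.6  91.4  59.3 -30.1]
side [531.5 166.3 103.6  57.2 -30. ]
rice [505.1 179.5  98.9  66.1 -22.3]
rice [566.7 152.6  99.3  65.  -22.4]
[[0.72  0.309]]
[[0.329 0.253]]
[[0.524 0.168]]
372 165
```

View pics/stack.png

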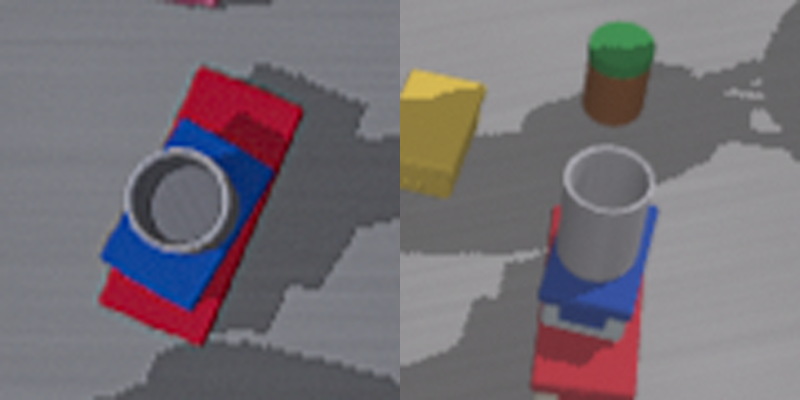

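Run:
```python
from h import *
T=grab("top");S=grab("scene")
for f in(T,S):
    for s in(40,60,80): 
        C=big(mask(f,(95,s,40),(130,255,255),roi(f,[.469,-.112,.005],40))); print("side",rect(f,cv2.convexHull(C)[:,0],.005))
    for v in(90,120,140):
        C=big(mask(f,(0,0,0),(179,255,v),roi(f,[.586,-.306,.005],24 if f is T else 28)))
        (x,y),(w,h),a=cv2.fitEllipse(cv2.convexHull(C)); print("cup",cast(f,(x,y),.005).round(4),round(w),round(h))
    g=f["hsv"][...,2]; print(roi(f,[.586,-.306,.005],26))
print("rim S",cast(S,(374.4,159),.156),"T",cast(T,(255.4,194.6),.156))
go(.525,.167,.35,60)
```

```text
side [ 469.4 -112.   105.8   73.9   85.6]
side [ 468.9 -112.   105.6   72.8   85.6]
side [ 468.9 -112.   105.2   72.4   85.6]
cup [[ 0.586  -0.3082]] 23 24
cup [[ 0.586  -0.3083]] 24 24
cup [[ 0.5863 -0.308 ]] 24 25
[413, 150, 465, 202]
side [ 470.2 -114.2  105.3   72.8   85.7]
side [ 470.1 -114.2  105.2   72.5   85.6]
side [ 470.2 -113.9  103.9   71.9   86. ]
cup [[ 0.5913 -0.3212]] 19 22
cup [[ 0.5883 -0.3098]] 26 34
cup [[ 0.5882 -0.3098]] 26 35
[128, 243, 180, 295]
rim S [[0.52842776 0.16655313]] T [[0.52472389 0.16698888]]
t 0.3 pos [0.297  0.6059 0.2363] yawY 63.9 q7 -4.8 gap 0.0881 d [-0.3979 -0.2938 -0.1135] turn 3.9
```

Request:
step_arm --pt "1 0 0 -0.05 0" --pt "1 0 0 -0.1 0" --pt "1 0 0 -0.13 0" --grip_force 20

```text
t: 0.68
ee_pos: [0.2974, 0.6066, 0.3697]
tcp_rot: [[-0.898, 0.44, 0.001], [0.44, 0.898, 0.003], [0.0, 0.003, -1.0]]
contact_force: [0.5, 0.9, -0.7]
finger_gap: 0.0882
finger_force: 0.0
```

Request:
step_arm --pt "1 -0.045 -0.033 0 2" --pt "1 -0.09 -0.066 0 4" --pt "1 -0.135 -0.1 0 4" --pt "1 -0.18 -0.133 0 4" --pt "1 -0.225 -0.166 0 4" --pt "1 -0.27 -0.2 0.02 4" --pt "1 -0.315 -0.233 0.04 4" --pt "1 -0.36 -0.266 0.06 4" --pt "1 -0.4 -0.293 0.09 4" --pt "1 -0.4 -0.293 0.12 4"

```text
t: 1.92
ee_pos: [0.5292, 0.1622, 0.2462]
tcp_rot: [[-0.861, 0.508, 0.002], [0.508, 0.861, -0.001], [-0.002, -0.0, -1.0]]
contact_force: [-0.3, 0.4, 0.8]
finger_gap: 0.0876
finger_force: 0.0
```

```bash
python3 -c "
from h import *
go(.5265,.167,.122,60)"
```

```text
t 1.93 pos [0.5292 0.1622 0.2462] yawY 59.5 q7 40.7 gap 0.0876 d [0.0051 0.0028 0.1242] turn -0.5
```

Request:
step_arm --pt "1 0.005 0.003 0.04 0" --pt "1 0.005 0.003 0.08 0" --pt "1 0.005 0.003 0.11 0" --pt "1 0.005 0.003 0.124 0" --pt "1 0.005 0.003 0.124 0" --pt "0.5 0.005 0.003 0.124 0" --pt "0.45 0.005 0.003 0.124 0" --pt "0.4 0.005 0.003 0.124 0" --pt "0.4 0.005 0.003 0.124 0" --pt "0.4 0.005 0.003 0.124 0" --grip_force 15

```text
t: 3.18
ee_pos: [0.5246, 0.172, 0.1229]
tcp_rot: [[-0.865, 0.502, 0.0], [0.502, 0.865, 0.0], [-0.0, 0.0, -1.0]]
contact_force: [-0.5, -0.4, 1.3]
finger_gap: 0.0527
finger_force: 15.0
```

```bash
python3 -c "
from h import *
go(.587,-.309,.2,60)"
```

```text
t 3.17 pos [0.5246 0.172  0.1229] yawY 59.9 q7 42.9 gap 0.0527 d [-0.2954 -0.3847 -0.0772] turn -0.1
```

Request:
step_arm --pt "0.4 0 0 -0.03 0" --pt "0.4 0 0 -0.08 0" --pt "0.4 -0.035 -0.045 -0.1 0" --pt "0.4 -0.075 -0.098 -0.1 0" --pt "0.4 -0.115 -0.151 -0.1 0" --pt "0.4 -0.155 -0.204 -0.1 0" --pt "0.4 -0.195 -0.257 -0.1 0" --pt "0.4 -0.235 -0.31 -0.1 0" --pt "0.4 -0.27 -0.356 -0.1 0" --pt "0.4 -0.291 -0.385 -0.08 0"

```text
t: 4.42
ee_pos: [0.5838, -0.3102, 0.2037]
tcp_rot: [[-0.864, 0.503, 0.003], [0.503, 0.864, -0.002], [-0.003, 0.0, -1.0]]
contact_force: [0.7, 0.3, -1.0]
finger_gap: 0.0525
finger_force: 15.0
```

Request:
step_arm --pt "0.4 0 0 0.02 0" --pt "0.4 0 0 0.03 0" --pt "0.4 0 0 0.04 0" --pt "0.4 0 0 0.04 0" --pt "0.4 0 0 0.04 0"

```text
t: 5.05
ee_pos: [0.5836, -0.3064, 0.1633]
tcp_rot: [[-0.866, 0.501, 0.001], [0.501, 0.866, -0.0], [-0.001, 0.0, -1.0]]
contact_force: [-0.6, -0.3, -0.8]
finger_gap: 0.0527
finger_force: 15.0
```

Run:
```python
from h import *
go(.5834,-.3069,.054,60)
S=grab("scene");T=grab("top")
u,v=proj(S,[.587,-.309,.05]).astype(int);a=cv2.resize(S["color"][v-60:v+60,u-60:u+60,::-1],(400,400),interpolation=2)
x,y=proj(T,[.587,-.309,.05]).astype(int);b=cv2.resize(T["color"][y-60:y+60,x-60:x+60,::-1],(400,400),interpolation=2);print(u,v,x,y)
cv2.imwrite("pics/cup1.png",np.hstack([a,b]))
```

```text
t 5.05 pos [ 0.5836 -0.3064  0.1633] yawY 59.9 q7 94.7 gap 0.0527 d [ 0.     -0.0006  0.1093] turn -0.1
145 260 446 174
```

View pics/cup1.png

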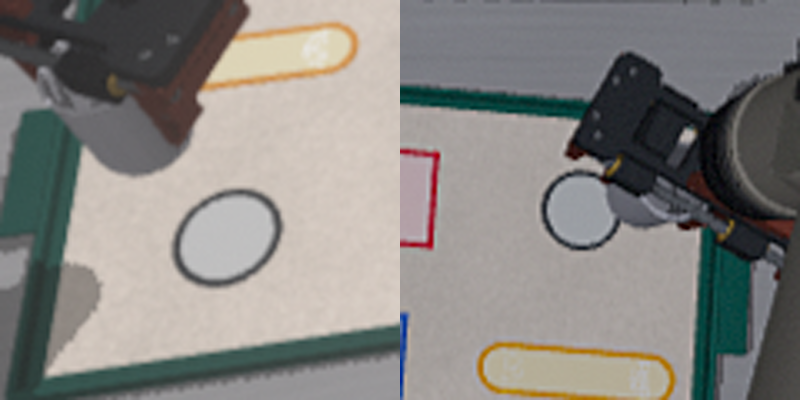

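The cup hangs upright in the gripper, about 12 cm above its outline. I'll lower it most of the way and check again.

Request:
step_arm --pt "0.4 0 0 0.03 0" --pt "0.4 0 0 0.06 0" --pt "0.4 0 0 0.09 0" --pt "0.4 0 0 0.105 0" --pt "0.4 0 0 0.112 0" --pt "0.4 0 0 0.112 0" --pt "0.4 0 0 0.112 0"

```text
t: 6.02
ee_pos: [0.5837, -0.3074, 0.0517]
tcp_rot: [[-0.865, 0.502, 0.002], [0.502, 0.865, -0.001], [-0.002, 0.0, -1.0]]
contact_force: [0.2, -0.2, -0.9]
finger_gap: 0.0527
finger_force: 15.0
```

Run:
```python
from h import *
go(.5834,-.3069,.042,60)
S=grab("scene");T=grab("top")
u,v=proj(S,[.587,-.309,.05]).astype(int);a=cv2.resize(S["color"][v-60:v+60,u-60:u+60,::-1],(400,400),interpolation=2)
x,y=proj(T,[.587,-.309,.05]).astype(int);b=cv2.resize(T["color"][y-60:y+60,x-60:x+60,::-1],(400,400),interpolation=2);print(u,v,x,y)
cv2.imwrite("pics/cup2.png",np.hstack([a,b]))
```

```text
t 6.03 pos [ 0.5837 -0.3074  0.0517] yawY 59.9 q7 97.5 gap 0.0527 d [0.0005 0.0003 0.0097] turn -0.1
145 260 446 174
```

View pics/cup2.png

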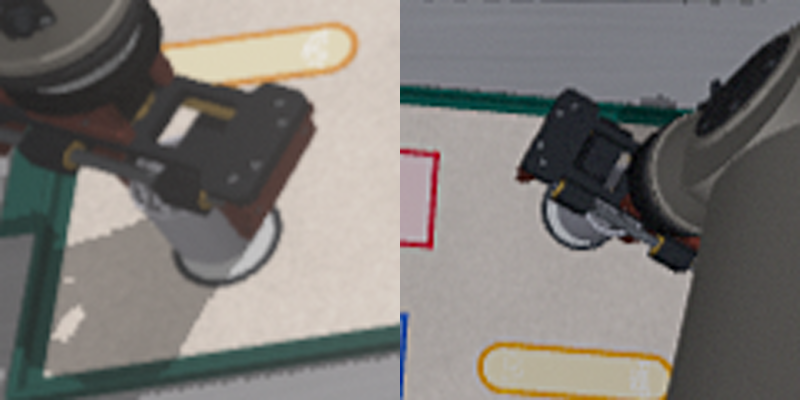

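Request:
step_arm --pt "0.4 0 0 0.004 0" --pt "0.4 0 0 0.007 0" --pt "0.4 0 0 0.009 0" --pt "0.4 0 0 0.0095 0" --pt "0.4 0 0 0.0095 0"

```text
t: 6.75
ee_pos: [0.583, -0.3073, 0.0416]
tcp_rot: [[-0.865, 0.502, 0.0], [0.502, 0.865, -0.0], [-0.0, 0.0, -1.0]]
contact_force: [-1.5, 0.9, 4.5]
finger_gap: 0.0527
finger_force: 15.0
```

Contact at 4.5 N. I'll release, rise and move off towards the stack.

Request:
step_arm --pt "0.75 0 0 0 0" --pt "0.9 0 0 0 0" --pt "1 0 0 0 0" --pt "1 0 0 -0.03 0" --pt "1 0 0 -0.08 0" --pt "1 0 0 -0.14 0" --pt "1 0.04 0.06 -0.18 0" --pt "1 0.08 0.12 -0.18 0" --pt "1 0.12 0.17 -0.18 0" --pt "1 0.16 0.22 -0.18 0"

```text
t: 8.0
ee_pos: [0.559, -0.0645, 0.2212]
tcp_rot: [[-0.865, 0.502, 0.001], [0.502, 0.865, 0.0], [-0.001, 0.001, -1.0]]
contact_force: [-0.2, 0.7, 0.5]
finger_gap: 0.0876
finger_force: 0.0
```

Request:
step_arm --pt "1 0.04 0.05 -0.02 0" --pt "1 0.08 0.1 -0.02 0" --pt "1 0.08 0.1 -0.02 0"

```text
t: 8.38
ee_pos: [0.5395, 0.0659, 0.2409]
tcp_rot: [[-0.869, 0.494, -0.0], [0.494, 0.869, 0.002], [0.001, 0.002, -1.0]]
contact_force: [0.0, -0.2, -0.6]
finger_gap: 0.0879
finger_force: 0.0
```

Run:
```python
from h import *
go(.522,.172,.2,60)
S=grab("scene");T=grab("top")
for f in(T,S):
    for k,c,z,X,r in(("side",BLUE,.086,[.524,.17,.086],40),("rice",RED,.046,[.53,.17,.046],50)):
        C=big(mask(f,c[0],c[1],roi(f,X,r))); print(k,rect(f,C,z))
u,v=proj(S,[.587,-.309,.05]).astype(int);a=cv2.resize(S["color"][v-50:v+50,u-50:u+50,::-1],(400,400),interpolation=2)
x,y=proj(T,[.53,.17,.05]).astype(int);b=cv2.resize(T["color"][y-50:y+50,x-50:x+50,::-1],(400,400),interpolation=2);print(u,v,x,y)
x,y=proj(T,[.587,-.309,.05]).astype(int);c=cv2.resize(T["color"][y-25:y+25,x-25:x+25,::-1],(400,400),interpolation=2);print(u,v,x,y)
cv2.imwrite("pics/cup3.png",np.hstack([cv2.resize(i,(266,266)) for i in (a,b,c)]))
```

```text
t 8.38 pos [0.5395 0.0659 0.2409] yawY 60.4 q7 53.1 gap 0.0879 d [0.0676 0.0836 0.0412] turn 0.4
side [521.  173.2  89.9  58.8 -30.1]
rice [469.5 193.9  67.1  34.   82.6]
side [530.9 166.3 104.6  57.9 -30. ]
rice [566.7 152.7  99.5  64.9 -22.6]
145 260 259 195
145 260 446 174
```

View pics/cup3.png

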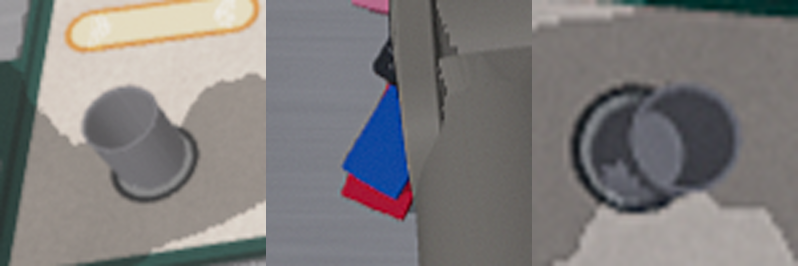

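Run:
```python
from h import *
T=grab("top");S=grab("scene")
print(cast(T,(449,174.5),.075),cast(S,(140.1,254.3),.075))
go(.522,.1725,.066,60)
```

```text
[[ 0.58377397 -0.30721257]] [[ 0.58673019 -0.3092428 ]]
t 8.57 pos [0.5404 0.0582 0.2408] yawY 59.8 q7 53.2 gap 0.0879 d [0.0735 0.0896 0.1747] turn -0.2
```

Request:
step_arm --pt "1 0.03 0.04 0 0" --pt "1 0.067 0.084 0 0" --pt "1 0.067 0.084 0.03 0" --pt "1 0.067 0.084 0.07 0" --pt "1 0.067 0.084 0.11 0" --pt "1 0.067 0.084 0.11 0" --pt "1 0.067 0.084 0.11 0"

```text
t: 9.45
ee_pos: [0.5257, 0.1653, 0.132]
tcp_rot: [[-0.864, 0.504, 0.001], [0.504, 0.864, 0.0], [-0.001, 0.001, -1.0]]
contact_force: [-0.1, 0.7, 0.4]
finger_gap: 0.0879
finger_force: 0.0
```

Run:
```python
from h import *
go(.522,.1725,.066,60)
```

```text
t 9.45 pos [0.5257 0.1653 0.132 ] yawY 59.8 q7 44.2 gap 0.0879 d [0.0069 0.0043 0.066 ] turn -0.2
```

Request:
step_arm --pt "1 0.007 0.004 0.0 0" --pt "1 0.007 0.004 0.02 0" --pt "1 0.007 0.004 0.04 0" --pt "1 0.007 0.004 0.055 0" --pt "1 0.007 0.004 0.066 0" --pt "1 0.007 0.004 0.066 0" --pt "1 0.007 0.004 0.066 0"

```text
t: 10.32
ee_pos: [0.5208, 0.1735, 0.0653]
tcp_rot: [[-0.865, 0.502, 0.001], [0.502, 0.865, 0.0], [-0.0, 0.001, -1.0]]
contact_force: [-0.6, -0.1, 0.6]
finger_gap: 0.0876
finger_force: 0.0
```

Request:
step_arm --pt "0.75 0 0 0 0" --pt "0.65 0 0 0 0" --pt "0.6 0 0 0 0" --pt "0.5 0 0 0 0" --pt "0.5 0 0 0 0" --pt "0.5 0 0 0 0" --grip_force 25

```text
t: 11.08
ee_pos: [0.5205, 0.1734, 0.065]
tcp_rot: [[-0.865, 0.502, 0.0], [0.502, 0.865, 0.0], [-0.0, 0.0, -1.0]]
contact_force: [-0.7, -0.6, 3.6]
finger_gap: 0.0599
finger_force: 25.0
```

Run:
```python
from h import *
go(.4696,-.113,.14,-4.4)
```

```text
t 11.07 pos [0.5205 0.1734 0.065 ] yawY 59.9 q7 45.3 gap 0.0599 d [-0.0997 -0.2732 -0.0751] turn 64.3
```

Request:
step_arm --pt "0.5 0 0 -0.02 0" --pt "0.5 0 0 -0.05 0" --pt "0.5 -0.01 -0.025 -0.08 6" --pt "0.5 -0.02 -0.055 -0.1 14" --pt "0.5 -0.03 -0.085 -0.1 22" --pt "0.5 -0.042 -0.115 -0.1 30" --pt "0.5 -0.054 -0.148 -0.1 38" --pt "0.5 -0.066 -0.18 -0.1 46" --pt "0.5 -0.078 -0.212 -0.1 54" --pt "0.5 -0.09 -0.245 -0.1 60"

```text
t: 12.32
ee_pos: [0.4746, -0.0847, 0.1645]
tcp_rot: [[0.006, 1.0, -0.001], [1.0, -0.006, -0.0], [-0.0, -0.001, -1.0]]
contact_force: [-0.0, 0.0, -2.3]
finger_gap: 0.06
finger_force: 25.0
```

Run:
```python
from h import *
go(.4696,-.113,.07,-4.4)
```

```text
t 12.32 pos [ 0.4746 -0.0847  0.1645] yawY -0.3 q7 16.1 gap 0.06 d [-0.0283 -0.0048  0.0945] turn 4.1
```

Request:
step_arm --pt "0.5 -0.015 -0.003 0.02 2" --pt "0.5 -0.029 -0.005 0.04 4.2" --pt "0.5 -0.029 -0.005 0.07 4.2" --pt "0.5 -0.029 -0.005 0.095 4.2" --pt "0.5 -0.029 -0.005 0.115 4.2" --pt "0.5 -0.029 -0.005 0.115 4.2" --pt "0.5 -0.029 -0.005 0.115 4.2"

```text
t: 13.2
ee_pos: [0.4705, -0.1129, 0.0503]
tcp_rot: [[0.075, 0.997, 0.0], [0.997, -0.075, -0.0], [-0.0, 0.0, -1.0]]
contact_force: [0.5, -0.3, -1.9]
finger_gap: 0.0598
finger_force: 25.0
```

Run:
```python
from h import *
go(.4696,-.113,.024,-4.4)
S=grab("scene");T=grab("top")
z=manip.observe()["ee_pos"][2]+.021
for f in(S,T):
    C=big(mask(f,*BLUE,roi(f,[.47,-.113,.06],28)));print(rect(f,C,z))
p=[]
for f in(S,T):
    u,v=proj(f,[.47,-.113,.04]).astype(int);p.append(cv2.resize(f["color"][v-45:v+45,u-45:u+45,::-1],(400,400),interpolation=2));print(u,v)
cv2.imwrite("pics/side1.png",np.hstack(p))
```

```text
t 13.2 pos [ 0.4705 -0.1129  0.0503] yawY -4.3 q7 26.1 gap 0.0598 d [-0.0002 -0.0009  0.0263] turn 0.1
[500.  -77.  107.5  36.6  -8.6]
[471.2 -72.9  66.8  39.8  -4.6]
239 197
369 219
```

View pics/side1.png

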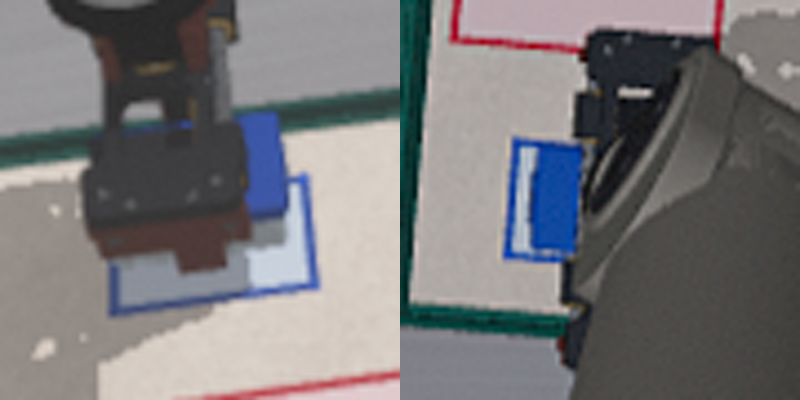

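Run:
```python
from h import *
S=grab("scene");T=grab("top")
print(cast(T,[(352.9,219)],.071),cast(S,[(257.6,188)],.071))
f=T;m=mask(f,*BLUE,roi(f,[.47,-.09,.05],30));
for r in(214,219,224):print(r,np.flatnonzero(m[r]))
```

```text
[[ 0.47079488 -0.06556832]] [[ 0.47885459 -0.06895529]]
214 [349 354 355 356 357 358 359 360 361 362 363 364]
219 [348 349 353 354 355 356 357 358 359 360 361 362 363]
224 [348 349 353 354 355 356 357 358 359 360 361 362 363]
```

The box is level, held along its outline, and its end is within about 1 mm of where it should be. Lowering it now.

Request:
step_arm --pt "0.5 0 -0.001 0.008 0" --pt "0.5 0 -0.001 0.016 0" --pt "0.5 0 -0.001 0.022 0" --pt "0.5 0 -0.001 0.0255 0" --pt "0.5 0 -0.001 0.0265 0" --pt "0.5 0 -0.001 0.0265 0"

```text
t: 14.15
ee_pos: [0.469, -0.1127, 0.0238]
tcp_rot: [[0.076, 0.997, -0.001], [0.997, -0.076, 0.001], [0.001, -0.001, -1.0]]
contact_force: [-3.5, 0.4, 10.6]
finger_gap: 0.0599
finger_force: 25.0
```

Request:
step_arm --pt "0.8 0 0 0 0" --pt "1 0 0 0 0" --pt "1 0 0 0 0" --pt "1 0 0 -0.03 0" --pt "1 0 0 -0.08 -5" --pt "1 0 0 -0.14 -15" --pt "1 0 0 -0.18 -25" --pt "1 0 0 -0.18 -35" --pt "1 0 0 -0.18 -45" --pt "1 0 0 -0.18 -55"

```text
t: 15.4
ee_pos: [0.4692, -0.1126, 0.2034]
tcp_rot: [[-0.777, 0.629, 0.0], [0.629, 0.777, 0.0], [-0.0, 0.0, -1.0]]
contact_force: [-0.3, -0.9, 0.5]
finger_gap: 0.0878
finger_force: 0.0
```

Run:
```python
from h import *
S=grab("scene");T=grab("top")
for n,f in(("S",S),("T",T)):
    for k,c,z,X,r in(("rice",RED,.046,[.535,.166,.046],38),("side",BLUE,.045,[.47,-.113,.04],36)):
        C=big(mask(f,c[0],c[1],roi(f,X,r))); print(n,k,rect(f,C,z))
p=[]
for f in(S,T):
  for X,r in(([.535,.166,.04],45),([.47,-.113,.04],35)):
    u,v=proj(f,X).astype(int);p.append(cv2.resize(f["color"][v-r:v+r,u-r:u+r,::-1],(300,300),interpolation=2));print(u,v)
cv2.imwrite("pics/rice0.png",np.vstack([np.hstack(p[:2]),np.hstack(p[2:])]))
```

```text
S rice [537.6 164.5 162.1  65.1 -22.3]
S side [ 487.8 -110.2   98.6   88.3   85. ]
T rice [529.  169.7 150.4  65.9 -22.5]
T side [ 464.  -101.6   93.    57.9   85.5]
368 196
239 197
261 193
369 219
```

View pics/rice0.png

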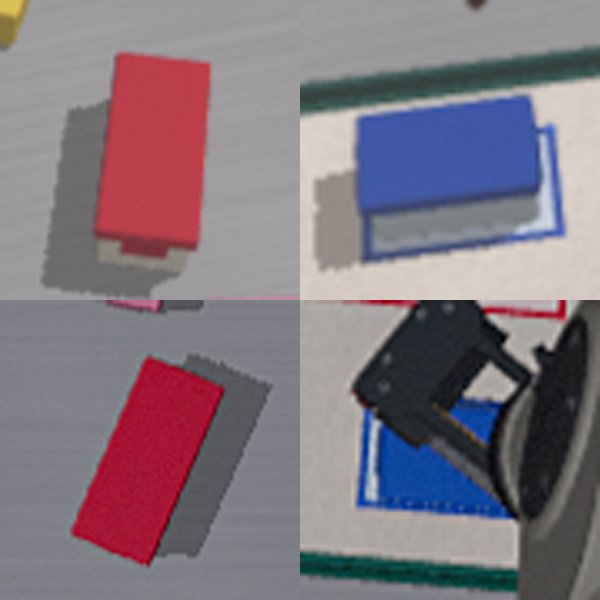

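Side box sits in its outline and rice lies clear at top-view (260,193), yaw -22.5°.

Run:
```python
from h import *
go(.5305,.1685,.15,67.5)
```

```text
t 15.5 pos [ 0.4692 -0.1127  0.2033] yawY 50.7 q7 64.5 gap 0.0879 d [0.1305 0.2566 0.0534] turn -16.8
```

Request:
step_arm --pt "1 0.022 0.043 0 -4" --pt "1 0.044 0.086 0 -8" --pt "1 0.066 0.13 0 -12" --pt "1 0.088 0.172 0 -16.5" --pt "1 0.11 0.215 0.02 -16.5" --pt "1 0.1305 0.2566 0.04 -16.5" --pt "1 0.1305 0.2566 0.07 -16.5" --pt "1 0.1305 0.2566 0.09 -16.5" --pt "1 0.1305 0.2566 0.09 -16.5" --pt "1 0.1305 0.2566 0.09 -16.5"

```text
t: 16.75
ee_pos: [0.5314, 0.1685, 0.114]
tcp_rot: [[-0.921, 0.39, 0.001], [0.39, 0.921, 0.0], [-0.001, 0.001, -1.0]]
contact_force: [0.1, 0.3, 1.0]
finger_gap: 0.0881
finger_force: 0.0
```

Run:
```python
from h import *
go(.5305,.1685,.02,67.5)
```

```text
t 16.75 pos [0.5314 0.1685 0.114 ] yawY 67.1 q7 51.8 gap 0.0881 d [ 0.0009 -0.0004  0.094 ] turn -0.4
```

Request:
step_arm --pt "1 0 0 0.03 0" --pt "1 0 0 0.06 0" --pt "1 0 0 0.08 0" --pt "1 0 0 0.09 0" --pt "1 0 0 0.094 0" --pt "1 0 0 0.094 0" --pt "0.85 0 0 0.094 0" --pt "0.75 0 0 0.094 0" --pt "0.65 0 0 0.094 0" --pt "0.6 0 0 0.094 0" --grip_force 30

```text
t: 18.0
ee_pos: [0.5311, 0.1686, 0.0197]
tcp_rot: [[-0.922, 0.388, 0.0], [0.388, 0.922, 0.0], [-0.0, 0.0, -1.0]]
contact_force: [-0.9, 0.0, 5.4]
finger_gap: 0.0661
finger_force: 30.0
```

Request:
step_arm --pt "0.6 0 0 0 0" --pt "0.6 0 0 0 0" --pt "0.6 0 0 0 0"

```text
t: 18.38
ee_pos: [0.5311, 0.1686, 0.0197]
tcp_rot: [[-0.922, 0.388, 0.0], [0.388, 0.922, 0.0], [-0.0, 0.0, -1.0]]
contact_force: [-0.8, -0.1, 6.2]
finger_gap: 0.0659
finger_force: 30.0
```

Run:
```python
from h import *
go(.6,-.109,.12,-4.4)
```

```text
t 18.38 pos [0.5311 0.1686 0.0197] yawY 67.2 q7 54.6 gap 0.0659 d [-0.1712 -0.2292 -0.1003] turn 71.6
```

Request:
step_arm --pt "0.6 0 0 -0.02 0" --pt "0.6 0 0 -0.05 0" --pt "0.6 0 0 -0.09 4" --pt "0.6 -0.02 -0.027 -0.1 12" --pt "0.6 -0.042 -0.056 -0.1 20" --pt "0.6 -0.064 -0.085 -0.1 28" --pt "0.6 -0.086 -0.115 -0.1 36" --pt "0.6 -0.108 -0.145 -0.1 44" --pt "0.6 -0.13 -0.174 -0.1 52" --pt "0.6 -0.15 -0.2 -0.1 60"

```text
t: 19.62
ee_pos: [0.591, -0.0752, 0.1186]
tcp_rot: [[-0.12, 0.993, -0.001], [0.993, 0.12, -0.0], [0.0, -0.001, -1.0]]
contact_force: [0.3, -0.3, -3.1]
finger_gap: 0.066
finger_force: 30.0
```

Request:
step_arm --pt "0.6 0 0 0 6" --pt "0.6 0 0 0 11.6" --pt "0.6 0 0 0 11.6" --pt "0.6 0 0 0 11.6"

```text
t: 20.12
ee_pos: [0.5912, -0.0737, 0.1189]
tcp_rot: [[0.075, 0.997, -0.001], [0.997, -0.075, 0.0], [-0.0, -0.001, -1.0]]
contact_force: [0.6, 0.7, -3.5]
finger_gap: 0.0657
finger_force: 30.0
```

Run:
```python
from h import *
go(.6,-.109,.05,-4.4)
```

```text
t 20.12 pos [ 0.5912 -0.0737  0.1189] yawY -4.3 q7 18.3 gap 0.0657 d [-0.0345  0.0115  0.0689] turn 0.1
```

Request:
step_arm --pt "0.6 -0.017 0.006 0 0" --pt "0.6 -0.0345 0.0115 0 0" --pt "0.6 -0.0345 0.0115 0.03 0" --pt "0.6 -0.0345 0.0115 0.055 0" --pt "0.6 -0.0345 0.0115 0.075 0" --pt "0.6 -0.0345 0.0115 0.075 0" --pt "0.6 -0.0345 0.0115 0.075 0"

```text
t: 21.0
ee_pos: [0.6011, -0.1099, 0.0451]
tcp_rot: [[0.077, 0.997, 0.001], [0.997, -0.077, -0.0], [-0.0, 0.001, -1.0]]
contact_force: [0.3, -0.0, -2.5]
finger_gap: 0.0658
finger_force: 30.0
```

Run:
```python
from h import *
go(.6,-.109,.025,-4.4)
S=grab("scene");T=grab("top")
p=[]
for f in(S,T):
    u,v=proj(f,[.6,-.109,.05]).astype(int);p.append(cv2.resize(f["color"][v-50:v+50,u-50:u+50,::-1],(400,400),interpolation=2));print(u,v)
cv2.imwrite("pics/rice1.png",np.hstack(p))
```

```text
t 21.0 pos [ 0.6011 -0.1099  0.0451] yawY -4.4 q7 24.9 gap 0.0658 d [ 0.0008 -0.0011  0.0201] turn -0.0
247 245
368 168
```

View pics/rice1.png

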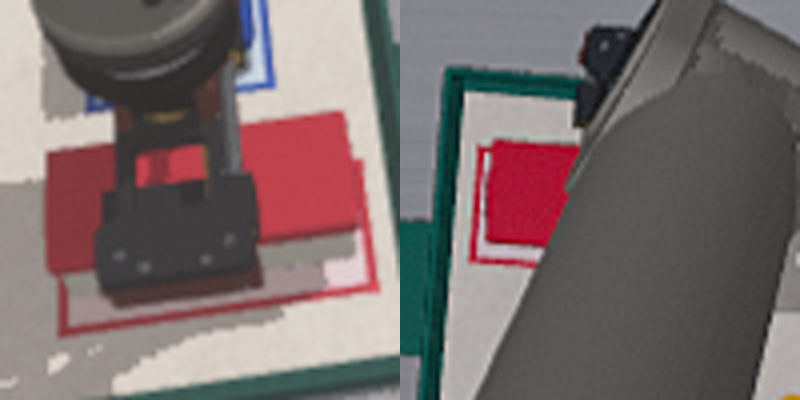

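Run:
```python
from h import *
S=grab("scene");T=grab("top")
a=cast(S,[(208.6,247.6),(284.4,237.6)],.0714);print(a,a.mean(0),np.linalg.norm(a[0]-a[1]));print(cast(T,(339.4,165.6),.0714))
```

```text
[[ 0.60040965 -0.18200247]
 [ 0.61270892 -0.03562111]] [ 0.60655928 -0.10881179] 0.14689715493552796
[[ 0.60447733 -0.03156544]]
```

Request:
step_arm --pt "0.6 -0.0015 -0.001 0.006 0" --pt "0.6 -0.0015 -0.001 0.012 0" --pt "0.6 -0.0015 -0.001 0.017 0" --pt "0.6 -0.0015 -0.001 0.0195 0" --pt "0.6 -0.0015 -0.001 0.0205 0" --pt "0.6 -0.0015 -0.001 0.0205 0"

```text
t: 21.95
ee_pos: [0.5991, -0.1106, 0.0247]
tcp_rot: [[0.077, 0.997, -0.0], [0.997, -0.077, 0.001], [0.001, -0.001, -1.0]]
contact_force: [-4.1, 2.4, 9.8]
finger_gap: 0.0658
finger_force: 30.0
```

Request:
step_arm --pt "0.85 0 0 0 0" --pt "1 0 0 0 0" --pt "1 0 0 0 0" --pt "1 0 0 -0.03 0" --pt "1 0 0 -0.08 -5" --pt "1 0 0 -0.14 -15" --pt "1 -0.02 -0.02 -0.2 -25" --pt "1 -0.06 -0.06 -0.22 -35" --pt "1 -0.1 -0.1 -0.22 -45" --pt "1 -0.14 -0.12 -0.22 -55"

```text
t: 23.2
ee_pos: [0.4668, -0.2422, 0.2445]
tcp_rot: [[-0.776, 0.631, 0.001], [0.631, 0.776, 0.001], [-0.0, 0.001, -1.0]]
contact_force: [1.2, 0.7, 0.4]
finger_gap: 0.0882
finger_force: 0.0
```

Run:
```python
from h import *
S=grab("scene");T=grab("top")
p=[]
for f in(S,T):
    C=big(mask(f,*RED,roi(f,[.6,-.109,.04],42)));print(rect(f,C,.051))
    m=mask(f,(2,150,60),(20,255,255),roi(f,[.516,.375,.01],36)); v,u=np.nonzero(m); P=cast(f,np.c_[u,v],.013)
    c=P.mean(0); d=np.linalg.svd(P-c)[2][0]; d*=np.sign(d[0]); t=(P-c)@d; h=P[(t>t.min()+.005)&(t<t.min()+.09)]
    hc=h.mean(0); e=np.linalg.svd(h-hc)[2][0]; e*=np.sign(e[0]); s=(P-hc)@e
    print("handle dir",np.degrees(np.arctan2(e[1],e[0])).round(2),"mid",(hc+e*(s.max()+s.min())/2).round(4),"len",(s.max()-s.min()).round(4))
    for X,r in(([.516,.375,.01],40),([.54,-.11,.04],50)):
        u,v=proj(f,X).astype(int);p.append(cv2.resize(f["color"][v-r:v+r,u-r:u+r,::-1],(300,300),interpolation=2));print(u,v)
cv2.imwrite("pics/spoon0.png",np.vstack([np.hstack(p[:2]),np.hstack(p[2:])]))
```

```text
[ 615.7 -107.6  154.6   92.8   85.7]
handle dir -10.07 mid [0.5176 0.373 ] len 0.1294
449 180
244 223
[ 594.  -103.   158.5   75.4   85.6]
handle dir -10.78 mid [0.5156 0.3756] len 0.1338
182 200
368 192
```

View pics/spoon0.png

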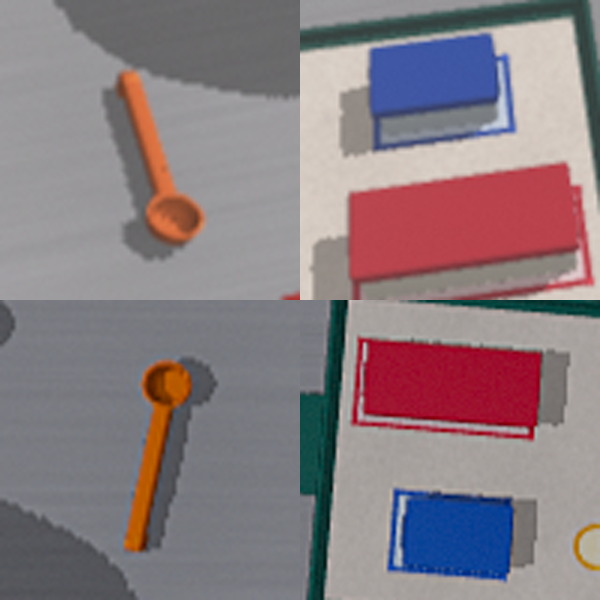

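Run:
```python
from h import *
T=grab("top");S=grab("scene")
k=np.ones((7,7),np.uint8)
for c,X,z,r in((RED,[.6,-.109,.05],.051,42),(BLUE,[.469,-.113,.045],.045,34)):
  for f in(T,S):
    m=cv2.morphologyEx(mask(f,*c,roi(f,X,r)),cv2.MORPH_OPEN,k);print(rect(f,big(m),z))
go(.5264,.3727,.15,79.6)
```

```text
[ 598.4 -106.9  151.2   65.7   86. ]
[ 603.6 -106.7  154.8   68.2   86. ]
[ 468.4 -112.4   93.3   68.5   86. ]
[ 474.4 -113.8   89.6   61.8   85.5]
t 23.4 pos [ 0.4686 -0.2416  0.244 ] yawY 50.4 q7 79.6 gap 0.0874 d [0.3473 0.51   0.0943] turn -29.2
```

Both boxes are within 1–2 mm of their outlines. The spoon points along -10.4°, with its middle at (0.517, 0.3745). Going there.

Request:
step_arm --pt "1 0.03 0.044 0 -4" --pt "1 0.064 0.094 0 -8" --pt "1 0.1 0.146 0 -12" --pt "1 0.135 0.198 0 -16" --pt "1 0.17 0.25 0 -20" --pt "1 0.205 0.302 0 -24" --pt "1 0.24 0.354 0 -29" --pt "1 0.275 0.405 0 -29" --pt "1 0.31 0.456 0 -29" --pt "1 0.34 0.5 0.02 -29"

```text
t: 24.65
ee_pos: [0.5231, 0.3667, 0.2246]
tcp_rot: [[-0.984, 0.179, 0.002], [0.179, 0.984, 0.003], [-0.001, 0.003, -1.0]]
contact_force: [0.3, -0.2, 0.6]
finger_gap: 0.088
finger_force: 0.0
```

Request:
step_arm --pt "0.5 0 0 0.03 0" --pt "0.5 0 0 0.06 0" --pt "0.5 0 0 0.09 0" --pt "0.5 0 0 0.09 0" --pt "0.5 0 0 0.09 0" --grip_force 15

```text
t: 25.28
ee_pos: [0.5237, 0.3625, 0.1346]
tcp_rot: [[-0.984, 0.18, 0.001], [0.18, 0.984, 0.001], [-0.0, 0.001, -1.0]]
contact_force: [-0.4, 0.2, 0.3]
finger_gap: 0.0444
finger_force: 0.0
```

Run:
```python
from h import *
go(.5264,.3727,.016,79.6)
```

```text
t 25.27 pos [0.5237 0.3625 0.1346] yawY 79.6 q7 43.6 gap 0.0444 d [-0.0008  0.0104  0.1187] turn 0.0
```

Request:
step_arm --pt "0.5 -0.001 0.0105 0.02 0" --pt "0.5 -0.001 0.0105 0.06 0" --pt "0.5 -0.001 0.0105 0.09 0" --pt "0.5 -0.001 0.0105 0.105 0" --pt "0.5 -0.001 0.0105 0.114 0" --pt "0.5 -0.001 0.0105 0.118 0" --pt "0.5 -0.001 0.0105 0.118 0" --pt "0.25 -0.001 0.0105 0.118 0" --pt "0.1 -0.001 0.0105 0.118 0" --pt "0.05 -0.001 0.0105 0.118 0"

```text
t: 26.52
ee_pos: [0.5267, 0.3714, 0.0162]
tcp_rot: [[-0.984, 0.181, 0.0], [0.181, 0.984, 0.0], [-0.0, 0.0, -1.0]]
contact_force: [-0.3, 0.9, -0.0]
finger_gap: 0.0175
finger_force: 0.0
```

Request:
step_arm --pt "0.05 0 0 0 0" --pt "0.05 0 0 0 0" --pt "0.05 0 0 0 0"

```text
t: 26.9
ee_pos: [0.5267, 0.3715, 0.0161]
tcp_rot: [[-0.984, 0.181, 0.0], [0.181, 0.984, 0.0], [-0.0, 0.0, -1.0]]
contact_force: [-0.3, -0.5, 2.2]
finger_gap: 0.0133
finger_force: 15.0
```

Run:
```python
from h import *
go(.4542,-.3135,.1,-4.4)
```

```text
t 26.9 pos [0.5267 0.3715 0.0161] yawY 79.6 q7 44.1 gap 0.0133 d [-0.0526 -0.6867 -0.0842] turn 84.0
```

Request:
step_arm --pt "0.05 0 0 -0.03 0" --pt "0.05 0 0 -0.08 0" --pt "0.05 -0.003 -0.04 -0.13 4" --pt "0.05 -0.007 -0.09 -0.15 12" --pt "0.05 -0.011 -0.14 -0.15 20" --pt "0.05 -0.015 -0.19 -0.15 28" --pt "0.05 -0.019 -0.24 -0.15 36" --pt "0.05 -0.023 -0.29 -0.15 44" --pt "0.05 -0.027 -0.34 -0.15 52" --pt "0.05 -0.031 -0.39 -0.15 60"

```text
t: 28.15
ee_pos: [0.486, -0.0195, 0.1658]
tcp_rot: [[-0.331, 0.944, 0.0], [0.944, 0.331, 0.0], [0.0, 0.0, -1.0]]
contact_force: [0.4, -0.4, -0.5]
finger_gap: 0.0126
finger_force: 15.0
```

Run:
```python
from h import *
go(.4542,-.3135,.1,-4.4)
```

```text
t 28.15 pos [ 0.486  -0.0195  0.1658] yawY 19.3 q7 24.7 gap 0.0126 d [-0.2669 -0.1273  0.0658] turn 23.7
```

Request:
step_arm --pt "0.05 -0.045 -0.021 0 6" --pt "0.05 -0.09 -0.043 0 14" --pt "0.05 -0.135 -0.064 0 22" --pt "0.05 -0.18 -0.086 0 23.7" --pt "0.05 -0.225 -0.107 0 23.7" --pt "0.05 -0.26 -0.124 0.02 23.7" --pt "0.05 -0.26 -0.124 0.06 23.7" --pt "0.05 -0.26 -0.124 0.1 23.7" --pt "0.05 -0.26 -0.124 0.12 23.7" --pt "0.05 -0.26 -0.124 0.12 23.7"

```text
t: 29.4
ee_pos: [0.4561, -0.304, 0.045]
tcp_rot: [[0.072, 0.997, -0.002], [0.997, -0.072, 0.001], [0.001, -0.002, -1.0]]
contact_force: [0.6, 0.0, -0.4]
finger_gap: 0.0132
finger_force: 15.0
```

Run:
```python
from h import *
go(.4542,-.3135,.021,-4.4)
S=grab("scene");T=grab("top")
zt=manip.observe()["ee_pos"][2]-.016+.013
p=[]
for f in(S,T):
    m=mask(f,(2,170,60),(16,255,255),roi(f,[.455,-.3035,.03],40))
    m=cv2.morphologyEx(m,cv2.MORPH_OPEN,np.ones((3,3),np.uint8))
    c=cast(f,cv2.findNonZero(m)[:,0],zt); print(c.min(0),c.max(0)); p.append(0)
    u,v=proj(f,[.455,-.3035,.02]).astype(int);p[-1]=cv2.resize(f["color"][v-50:v+50,u-50:u+50,::-1],(400,400),interpolation=2);print(u,v)
cv2.imwrite("pics/spoon1.png",np.hstack(p))
```

```text
t 29.4 pos [ 0.4561 -0.304   0.045 ] yawY -4.1 q7 47.6 gap 0.0132 d [-0.0096 -0.0012  0.024 ] turn 0.3
[ 0.4561483  -0.29480236] [ 0.46405186 -0.2758061 ]
153 213
[ 0.45155913 -0.30379942] [ 0.46430077 -0.22353416]
440 225
```

View pics/spoon1.png

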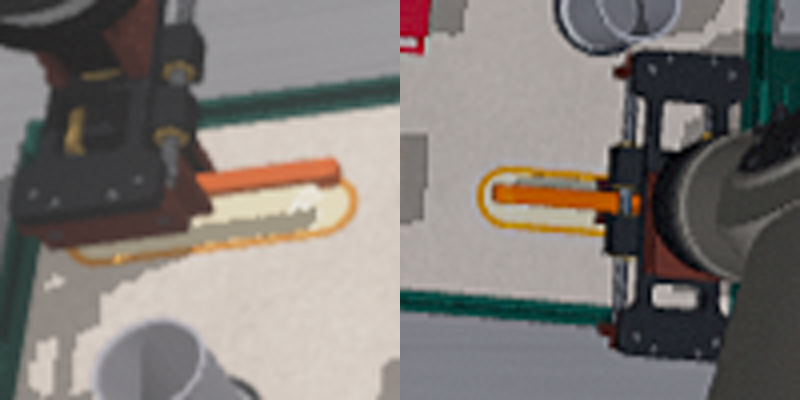

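Request:
step_arm --pt "0.05 -0.006 -0.001 0 0.2" --pt "0.05 -0.0115 -0.001 0 0.2" --pt "0.05 -0.0115 -0.001 0.01 0.2" --pt "0.05 -0.0115 -0.001 0.017 0.2" --pt "0.05 -0.0115 -0.001 0.022 0.2" --pt "0.05 -0.0115 -0.001 0.024 0.2" --pt "0.05 -0.0115 -0.001 0.024 0.2"

```text
t: 30.38
ee_pos: [0.455, -0.3157, 0.0217]
tcp_rot: [[0.075, 0.997, -0.0], [0.997, -0.075, 0.0], [0.0, -0.0, -1.0]]
contact_force: [-1.1, 0.2, -1.3]
finger_gap: 0.0129
finger_force: 15.0
```

Request:
step_arm --pt "0.05 0 0 0.0005 0" --pt "0.05 0 0 0.001 0" --pt "0.05 0 0 0.001 0" --pt "0.15 0 0 0.001 0" --pt "0.3 0 0 0.001 0" --pt "0.4 0 0 0.001 0" --pt "0.4 0 0 0 0" --pt "0.4 0 0 -0.03 0" --pt "0.4 0 0 -0.09 0" --pt "0.4 0 0 -0.15 0"

```text
t: 31.62
ee_pos: [0.4546, -0.3157, 0.1732]
tcp_rot: [[0.075, 0.997, -0.001], [0.997, -0.075, 0.0], [0.0, -0.001, -1.0]]
contact_force: [2.1, 0.2, 0.3]
finger_gap: 0.0351
finger_force: 0.0
```

Request:
step_arm --pt "0.4 0 0 -0.05 0" --pt "0.4 0.05 0 -0.1 0" --pt "0.4 0.1 0 -0.1 0" --pt "0.4 0.16 0 -0.1 0" --pt "0.4 0.22 0 -0.1 0" --pt "0.4 0.28 0 -0.1 0" --pt "0.4 0.34 0 -0.1 0" --pt "0.4 0.4 0 -0.1 0" --pt "0.4 0.46 0 -0.1 0" --pt "0.4 0.5 0 -0.1 0"

```text
t: 32.88
ee_pos: [0.4922, 0.1858, 0.2718]
tcp_rot: [[0.073, 0.997, -0.0], [0.997, -0.073, 0.001], [0.001, -0.0, -1.0]]
contact_force: [0.8, -0.6, 0.7]
finger_gap: 0.0351
finger_force: 0.0
```

Run:
```python
from h import *
S=grab("scene");T=grab("top");print(manip.observe()["ee_pos"])
for f in(T,S):
    m=mask(f,(2,180,60),(16,255,255),roi(f,[.455,-.3035,.01],40)); m=cv2.morphologyEx(m,cv2.MORPH_OPEN,np.ones((3,3),np.uint8))
    print("spoon",rect(f,big(m),.018),"slot",rect(f,big(mask(f,*YEL,roi(f,[.455,-.3035,.01],45))),.005))
u,v=proj(S,[.53,-.2,.02]).astype(int);a=cv2.resize(S["color"][140:320,80:320,::-1],(400,300),interpolation=2)
b=cv2.resize(T["color"][125:265,310:497,::-1],(400,300),interpolation=2)
cv2.imwrite("pics/end.png",np.hstack([a,b]))
```

```text
[0.49195421 0.18807659 0.27145372]
spoon [ 451.2 -308.8  124.9   31.6  -89.7] slot [ 454.4 -302.4  159.5   41.9   85.4]Traceback (most recent call last):
  File "<stdin>", line 5, in <module>
  File "h.py", line 14, in big
    return max(cv2.findContours(m,cv2.RETR_EXTERNAL,cv2.CHAIN_APPROX_NONE)[0],key=lambda c:cv2.contourArea(cv2.convexHull(c)))[:,0]
           ~~~^^^^^^^^^^^^^^^^^^^^^^^^^^^^^^^^^^^^^^^^^^^^^^^^^^^^^^^^^^^^^^^^^^^^^^^^^^^^^^^^^^^^^^^^^^^^^^^^^^^^^^^^^^^^^^^^
ValueError: max() iterable argument is empty
```

Run:
```python
from h import *
S=grab("scene");T=grab("top")
for n,f,s in(("T",T,180),("S",S,140)):
    m=mask(f,(2,s,60),(16,255,255),roi(f,[.455,-.3035,.01],45)); 
    if n=="T": m=cv2.morphologyEx(m,cv2.MORPH_OPEN,np.ones((3,3),np.uint8))
    v,u=np.nonzero(m); P=cast(f,np.c_[u,v],.018); y=P[:,1]; h=P[(y>y.max()-.09)&(y<y.max()-.005)]
    if len(h)<9: print(n,len(P)); continue
    c=h.mean(0); e=np.linalg.svd(h-c)[2][0]; e*=np.sign(e[1]); t=(P-c)@e
    print(n,"dir",np.degrees(np.arctan2(e[1],e[0])).round(1),"mid",(c+e*(t.max()+t.min())/2).round(4),"len",np.ptp(t).round(4))
a=cv2.resize(S["color"][140:320,80:320,::-1],(400,300),interpolation=2)
b=cv2.resize(T["color"][125:265,310:497,::-1],(400,300),interpolation=2)
cv2.imwrite("pics/end.png",np.hstack([a,b]))
```

```text
T dir 85.6 mid [ 0.4556 -0.3035] len 0.1362
S dir 83.6 mid [ 0.4605 -0.299 ] len 0.1532
```

View pics/end.png

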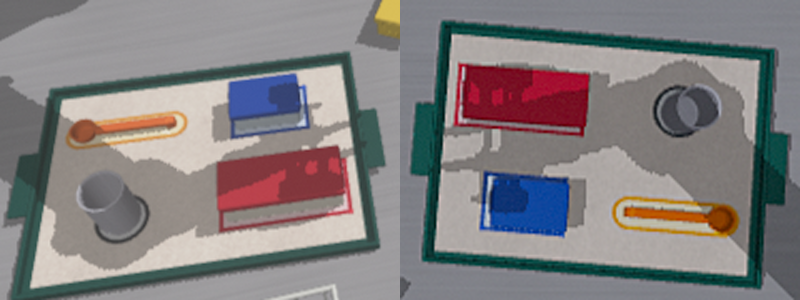

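The final picture shows all four things inside their outlines: spoon and boxes lined up, cup upright. The measured offsets are about 1–2 mm, so I'm handing in.

```bash
python3 -c "
from station import manip
print(manip.job_done())"
```

```text
the job is handed in; nothing more can be done
None
```

The job is handed in: the cup, both boxes and the spoon stand upright in their own outlines, about 1–2 mm off centre by camera, set down in about 33 s, with the bottle and jar never approached.

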